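Lay up a three-layer strip blank in the laminating jig

TASK

Lay up the dry trial stack in the laminating jig: first the dark strip on the wooden bed between the two yellow end stops, then the light strip on it, then the red strip, then the brown cork block flat as pressure pad, and last the grey steel block flat on the cork as weight. Build it in that order, everything centred on the bed and lying lengthwise with the jig, and let go of each piece before adding the next. Leave the spool, the tin and the pliers where they are.

Things in the scene. Friction and masses are not known exactly. Their poses are not given: they have to be found in the camera images.
- strip_dark: Dark brown (walnut) wooden strip, 34 (x) by 120 (y) by 12 mm, about 40 g, loose, lying flat. Origin: centre of its underside; x across its width, y along its length, z up. Grasp across the 34 mm width
- strip_light: Light, pale (birch) wooden strip, 34 (x) by 120 (y) by 12 mm, about 40 g, loose, lying flat. Origin: centre of its underside; x across its width, y along its length, z up. Grasp across the 34 mm width
- strip_red: Red-stained wooden strip, 34 (x) by 120 (y) by 12 mm, about 40 g, loose, lying flat. Origin: centre of its underside; x across its width, y along its length, z up. Grasp across the 34 mm width
- cork_block: Brown cork sanding block, 56 (x) by 90 (y) by 28 mm, about 90 g, loose, lying flat. Origin: centre of its visible underside, 28 mm below its top; the hard underside that bears on things is 1.5 mm above the origin, so the block adds 26.5 mm to a stack and its origin rests 1.5 mm below the surface under it. x across, y along its length, z up. Grasp across the 56 mm width
- steel_block: Grey ground steel setting block with two dark holes in its top, 35 (x) by 60 (y) by 22 mm, about 0.35 kg, loose, lying flat. Origin: centre of its underside; x across, y along its length, z up. Grasp across the 35 mm width
- jig_bed (a point): Laminating jig, fixed to the bench: orange-brown wooden base 80 (x) by 190 (y) by 12 mm with a yellow end stop at each end, 44 mm wide (x), 22 mm long (y), standing 30 mm above the bed; 138 mm clear between the stops. The sides (x) are open. The point is the centre of the bed's upper surface, 12 mm above the bench; x across the jig, y along it from stop to stop, z up
- spool: Red thread spool, bystander, 42 mm diameter, 51 mm tall, loose, upright; origin at the centre of its underside
- tin: Grey open tin of pins, bystander, 64 mm wide, 38 mm tall, loose, upright; origin on its underside near the centre
- pliers: Pliers with red handles, bystander, 59 (x) by 182 (y) by 15 mm, loose, lying flat; origin at the centre of the underside, y along the length

How it is judged:
By the outcome, as a careful person would: the job done as asked, in the order asked, and still so for the second after the job is handed in, with the robot touching nothing.
It also fails if it takes over 128 s, if anything falls off the work surface, if the arm or the gripper's body presses on something with over 40 N, if the wrist force passes 120 N, or if a joint passes its speed limit or range.

ROBOT

A 7-joint arm with a two-finger parallel gripper is mounted at the origin on a cart in front of the work surface, level with it; the furniture and walls round the work are solid. World frame = base frame: x ahead of the robot, y to its left, z up, the work surface at z = 0. Lengths are in m, angles in rad, forces in N, time in s.
With the tool pointing down it reaches from about 0.4 to 0.85 m from the base axis. Payload 4.4 kg.
Tool frame: the origin (TCP) lies on the centre line of the jaws, within the pads' length; the fingertips stand 25 mm ahead of it and the grasp point (between the pads) lies 6 mm ahead of it; z points along the fingers, y is the line along which they close (so a half turn about z gives the same grasp; the last joint's range is limited). The gripper opens to 94 mm and grips with 3 to 60 N. Pads are 16 mm wide; open, the fingers measure 119 mm over their backs; the gripper's body (75 mm by 177 mm) begins 78 mm behind the grasp point.
Start: joints at [-1.183, 0.628, 0.038, 1.517, -0.027, 0.996, -0.02], TCP at [0.285, 0.584, 0.23] pointing down, gripper open.
Joint ranges: [-3.06, 3.06], [-0.37, 2.12], [-1.25, 1.32], [0.18, 2.47], [-1.1, 4.24], [0.23, 1.98], [-2.94, 2.94]. Speed limits (rad/s): [2.57, 2.57, 3.14, 3.14, 3.14, 3.14, 3.14].

INTERFACE

Orientations are given as a unit quaternion [w, x, y, z].
In Python, from station import telemetry, eyes, bot gives the robot as it stands. The module is installed in compiled form; this text tells all that it offers.
- The arm moves only by the shell command python3 -m creep 'ROWS' [FORCE]. ROWS is JSON, a list of rows, each an object of numbers: "claw": the finger opening in cm, from 0 to 9.4; "tx", "ty", "tz": the shift along the tool's x, y, z in cm; "turn": the turn about the tool's z in rad. In form: [{"claw": .., "tx": .., "ty": .., "tz": .., "turn": ..}, ...]. A call has exactly 8 rows; each row is the pose to reach, as a shift and turn from the pose commanded when the call began, along the tool's axes at that moment; what a row does not reach only later rows make up. A row lasts 1/8 s, in which the tool goes at most 62.5 mm and 10.7 degrees, less where a joint would pass 70% of its speed; a pose out of reach is approached as far as the arm can. A call with a gripper value outside its range is refused whole. The fingers move at their own pace and stop on an object; FORCE is the grip in N (left out, the last holds). Time passes only in rows, so rows that repeat a pose let the fingers close, or fill a call up. It gives the time, the measured TCP pose, the force, the opening and the grip force at its end, in the units of the state.
- telemetry.observe(): the state, without advancing time (a new reading comes with each control period).
- eyes.get_image(name): name is "scene" or "top"; returns (picture, depth): 420x560x3 uint8, blue, green, red; 420x560 float32, m along the optical axis (not along the pixel's ray), 0 where there is no reading.
- eyes.get_calibration(name): a dict with "camera_matrix" (3x3 intrinsics, pixels), "origin" and "orientation" of the camera in the world. Camera axes: x right, y up, looking along -z (the intrinsics and any distortion apply to the point x, -y, -z); pixel columns grow to the right and rows downward; lengths in m; the calibration is good to about 2 mm. A picture is of the moment at which its call begins. get_calibration takes no time and is no camera call.
- bot.finish_job(): hands the job in; it is judged then, once.
The state is a dict: "time_s": time; "joint_positions": joint angles; "joint_vel": joint speeds; "effort": joint torques, N m; "position": TCP position; "tool_rot": TCP orientation; "force": force on the tool from outside, world axes, zero at the start; "ft_torque": the same for the moment, N m; "gripper_width": finger opening in m; "grip_force": force on a finger pad.
Only numpy, scipy, OpenCV 4.12 (cv2) and the standard library are available. Lean on these libraries where they do the work, as an engineer would, in place of code of your own. Each camera call takes 0.05 s, during which the arm holds its last target. There are 200 camera calls.

## Working session

There is one attempt and no reset: what is moved stays moved. The work goes in short steps, Python scripts to look and compute and a shell command to move; the robot and the scene stay as the last step left them, time stands still between calls to the robot, and variables do not carry over. Pictures are saved under pics/ and viewed, at most 14 in all, crops included, and the job is handed in when it is done.

```bash
mkdir -p pics
python3 - <<'E'
from station import telemetry, eyes, bot
import cv2
print(telemetry.observe())
for n in("scene","top"):
    p,d=eyes.get_image(n); cv2.imwrite(f"pics/{n}0.png",p); print(n,eyes.get_calibration(n),(d>0).mean())
E
```

```text
{'time_s': 0.0, 'joint_positions': array([-1.18279685,  0.62931119,  0.03846213,  1.51834555, -0.0269966 ,
        0.9962916 , -0.01999706]), 'joint_vel': array([-6.16119787e-04, -8.27815680e-04, -6.32049536e-05,  1.07815013e-03,
        1.84904619e-03,  2.67795625e-05, -1.23316889e-04]), 'effort': array([ 8.03011098e-04, -5.49720168e+01,  1.14350136e+00, -1.86633986e+01,
       -5.22222987e-02,  2.35995592e-02,  1.65838246e-04]), 'position': array([0.28466756, 0.58367309, 0.22958427]), 'tool_rot': array([-1.88755812e-04,  2.24963086e-01,  9.74366854e-01, -8.98968069e-04]), 'force': array([-0.37211856, -0.07365104, -0.6035953 ]), 'ft_torque': array([-0.00615926,  0.0601584 , -0.01226937]), 'grip_force': 0.0, 'gripper_width': 0.09367478767955666}
scene {'camera_matrix': array([[398.22573629,   0.        , 278.52756318],
       [  0.        , 398.22573629, 210.72541273],
       [  0.        ,   0.        ,   1.        ]]), 'origin': array([ 0.08440477, -0.79677645,  0.47946334]), 'orientation': array([ 0.81437255,  0.51272905, -0.1409861 , -0.23244182])} 0.9960119047619047
top {'camera_matrix': array([[433.4745314 ,   0.        , 283.8052804 ],
       [  0.        , 433.4745314 , 207.68363093],
       [  0.        ,   0.        ,   1.        ]]), 'origin': array([0.42559904, 0.02118357, 1.16443601]), 'orientation': array([ 0.7155052 ,  0.02766231, -0.04175085, -0.69680985])} 0.9958928571428571
```

View pics/top0.png

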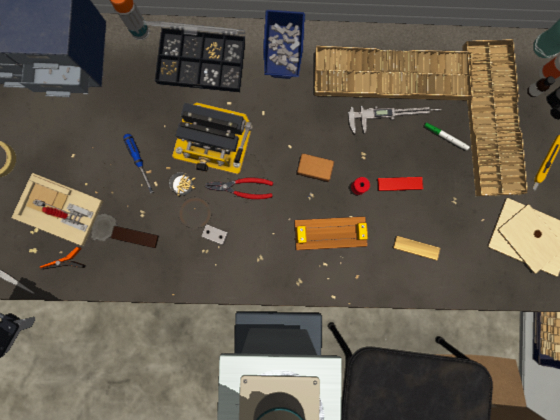

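View pics/scene0.png

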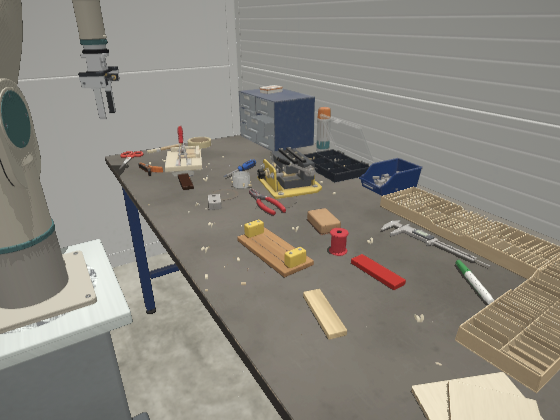

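Top view: jig at (331,233), light strip (417,248), red strip (400,184) with the spool just left of it (361,185), cork (316,167), steel (214,234), and dark strip (134,237) with its left end near the gripper. The scene view confirms this layout.

```bash
cat > h.py <<'E'
import numpy as np, cv2
from station import telemetry, eyes, bot
from scipy.spatial.transform import Rotation as R
def rot(q): return R.from_quat(np.roll(q,-1)).as_matrix()
def ray(name,uv,z):
    c=eyes.get_calibration(name);K=c["camera_matrix"];uv=np.atleast_2d(uv).astype(float)
    d=np.c_[(uv[:,0]-K[0,2])/K[0,0],-(uv[:,1]-K[1,2])/K[1,1],-np.ones(len(uv))]@rot(c["orientation"]).T
    o=c["origin"];return (o+d*((z-o[2])/d[:,2])[:,None])[:,:2]
def rect(name,mask,z):
    cs=cv2.findContours(mask.astype(np.uint8),cv2.RETR_EXTERNAL,cv2.CHAIN_APPROX_NONE)[0]
    c=max(cs,key=cv2.contourArea)[:,0]
    P=ray(name,c,z); (cx,cy),(a,b),t=cv2.minAreaRect((P*1000).astype(np.float32))
    if a>b: a,b,t=b,a,t+90   # t: direction of short side
    t=(t+90)%180 # long-axis direction
    return dict(c=np.round([cx,cy],1),size=np.round([a,b],1),long_deg=round(t,1))
def state():
    s=telemetry.observe(); M=rot(s["tool_rot"])
    return s,M
def pcd(name,d):
    c=eyes.get_calibration(name);K=c["camera_matrix"];v,u=np.mgrid[:420,:560]
    p=np.stack([(u-K[0,2])/K[0,0]*d,-(v-K[1,2])/K[1,1]*d,-d],-1)
    return p@rot(c["orientation"]).T+c["origin"]
# name: (roi x0,y0,x1,y1, hsv lo, hi, ztop)
OB=dict(light=((385,225,450,270),(10,60,140),(30,200,255),.012),
 red=((374,170,430,200),(0,150,100),(6,255,255),.012),
 cork=((290,145,345,190),(3,80,60),(20,255,255),.028),
 jig=((285,205,380,260),(3,100,60),(35,255,255),.012),
 dark=((90,215,170,260),(0,60,15),(20,255,110),.012),
 steel=((195,215,235,252),(0,0,110),(179,60,255),.022),
 spool=((345,170,374,200),(0,150,60),(6,255,255),.051))
def all_(p,d,names=OB):
    H=cv2.cvtColor(p,cv2.COLOR_BGR2HSV);X=pcd("top",d)
    for n in names:
        (x0,y0,x1,y1),lo,hi,z=OB[n];m=cv2.inRange(H,lo,hi);k=np.zeros_like(m);k[y0:y1,x0:x1]=m[y0:y1,x0:x1]
        q=X[k>0];print(n,rect("top",k,z),len(q),np.round(np.percentile(q[:,2],[5,50,95])*1000,1))
E
python3 - <<'E'
from h import *
p,d=eyes.get_image("top"); all_(p,d)
H=cv2.cvtColor(p,cv2.COLOR_BGR2HSV)
k=cv2.inRange(H,(22,150,120),(35,255,255));k[:205]=0;k[260:]=0;k[:,:285]=0
n,l,st,ce=cv2.connectedComponentsWithStats(k);print(st,ce); 
for i in range(1,n):
    if st[i,4]>30: print(rect("top",l==i,.042))
c=np.hstack([cv2.resize(p[200:270,x:x+100],None,fx=4,fy=4,interpolation=2) for x in(80,)]);c2=cv2.resize(p[200:270,190:290],None,fx=4,fy=4);cv2.imwrite("pics/crop.png",np.vstack([np.hstack([c,c2]),cv2.resize(p[195:265,280:480],None,fx=4,fy=4)]))
s,M=state();print(M)
E
```

```text
light {'c': array([ 442.2, -357.6]), 'size': array([ 34.3, 121.3]), 'long_deg': 75.9} 584 [ 6.8 11.5 15.3]
red {'c': array([ 613.8, -313.1]), 'size': array([ 35.5, 120.1]), 'long_deg': 91.7} 579 [ 5.7 11.3 14.9]
cork {'c': array([650.3, -80.9]), 'size': array([58.3, 92.5]), 'long_deg': 77.0} 736 [ 2.9 25.  28.7]
jig {'c': array([ 475.7, -127.8]), 'size': array([ 81.8, 195.1]), 'long_deg': 94.5} 2212 [ 6.3 11.8 41.8]
dark {'c': array([452.6, 391.6]), 'size': array([ 37. , 123.2]), 'long_deg': 78.7} 685 [-0.4 10.6 14.9]
steel {'c': array([463.4, 181.7]), 'size': array([36.1, 61.1]), 'long_deg': 70.5} 292 [17.  21.2 24.9]
spool {'c': array([ 576.8, -196.8]), 'size': array([0., 0.]), 'long_deg': 90.0} 33 [-2.3 11.2 51.2]
[[     0      0    560    420 234955]
 [   358    223     10     17    122]
 [   297    226      9     17    123]] [[279.44561725 209.47623162]
 [362.3852459  230.67213115]
 [301.17073171 233.90243902]]
{'c': array([ 481.8, -206.2]), 'size': array([22.5, 41.8]), 'long_deg': 5.7}
{'c': array([469.3, -46.1]), 'size': array([20.8, 41.4]), 'long_deg': 1.3}
[[-8.98774921e-01  4.38409930e-01 -6.12576113e-04]
 [ 4.38410358e-01  8.98774002e-01 -1.28484767e-03]
 [-1.27224946e-05 -1.42334858e-03 -9.99998987e-01]]
```

View pics/crop.png

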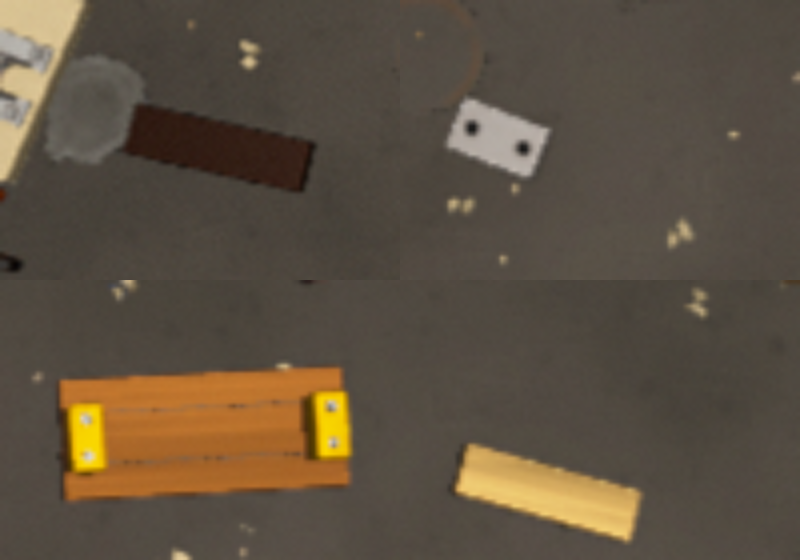

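The crop shows everything clearly. The dark strip is fully visible, and the grey blob beside it is just a bench stain. The stops give the jig centre at (475.5, -126.2) mm with its long axis at 94.5°.

```bash
cat >> h.py <<'E'
def to(x,y,z,long):  # mm, mm, mm, deg of long axis -> shift in tool axes, cm
    s,M=state(); dl=M.T@(np.array([x,y,z])/1000-s["position"])*100
    a=np.degrees(np.arctan2(M[1,1],M[0,1])); w=((long-90)-a+90)%180-90
    print("tx %.2f ty %.2f tz %.2f turn %.3f"%(*dl,-np.radians(w)),"| t %.2f pos"%s["time_s"],np.round(s["position"]*1000,1),"yaw %.1f F"%a,np.round(s["force"],1),"w %.1f g %.1f"%(s["gripper_width"]*1000,s["grip_force"]))
E
python3 -c "
from h import *
to(452.6,391.6,90,78.7)"
```

```text
tx -23.51 ty -9.90 tz 13.99 turn 1.314 | t 0.15 pos [284.7 583.8 229.8] yaw 64.0 F [-0.7 -0.4 -0.5] w 93.9 g 0.0
```

```bash
python3 -m creep '[{"claw":7,"tx":-5,"ty":-2.1,"tz":3,"turn":0.18},{"claw":7,"tx":-10,"ty":-4.2,"tz":6,"turn":0.36},{"claw":7,"tx":-15,"ty":-6.3,"tz":9,"turn":0.54},{"claw":7,"tx":-19,"ty":-8,"tz":11,"turn":0.72},{"claw":7,"tx":-22,"ty":-9.3,"tz":13,"turn":0.9},{"claw":7,"tx":-23.4,"ty":-9.9,"tz":14,"turn":1.08},{"claw":7,"tx":-23.5,"ty":-9.9,"tz":14,"turn":1.26},{"claw":7,"tx":-23.5,"ty":-9.9,"tz":14,"turn":1.314}]' 20; python3 -c "
from h import *
to(452.9,393.2,28,78.7)"
```

```text
time_s: 1.15
position: [0.4528, 0.3918, 0.0899]
tool_rot: [0.0, 0.774, 0.633, -0.001]
force: [-0.4, -0.7, -0.2]
gripper_width: 0.0696
grip_force: 0.0
tx 0.15 ty -0.01 tz 6.19 turn -0.003 | t 1.15 pos [452.8 391.8  89.9] yaw -11.5 F [-0.4 -0.7 -0.2] w 69.6 g 0.0
```

```bash
python3 -m creep '[{"claw":7,"tx":0.15,"ty":0,"tz":3,"turn":0},{"claw":7,"tx":0.15,"ty":0,"tz":5,"turn":0},{"claw":7,"tx":0.15,"ty":0,"tz":6.2,"turn":0},{"claw":7,"tx":0.15,"ty":0,"tz":6.2,"turn":0},{"claw":3,"tx":0.15,"ty":0,"tz":6.2,"turn":0},{"claw":3,"tx":0.15,"ty":0,"tz":6.2,"turn":0},{"claw":3,"tx":0.15,"ty":0,"tz":6.2,"turn":0},{"claw":3,"tx":0.15,"ty":0,"tz":6.2,"turn":0}]' 20; python3 -m creep '[{"claw":3,"tx":0,"ty":0,"tz":0,"turn":0},{"claw":3,"tx":0,"ty":0,"tz":-1,"turn":0},{"claw":3,"tx":0,"ty":0,"tz":-3,"turn":0},{"claw":3,"tx":0,"ty":0,"tz":-6,"turn":0},{"claw":3,"tx":0,"ty":0,"tz":-9,"turn":0},{"claw":3,"tx":0,"ty":0,"tz":-11,"turn":0},{"claw":3,"tx":0,"ty":0,"tz":-12,"turn":0},{"claw":3,"tx":0,"ty":0,"tz":-12,"turn":0}]'; python3 -c "
from h import *
to(475.5,-126.2,120,94.5)"
```

```text
time_s: 2.15
position: [0.4531, 0.3939, 0.0288]
tool_rot: [-0.0, 0.773, 0.634, 0.0]
force: [-0.3, 0.5, 2.5]
gripper_width: 0.0341
grip_force: 20.4
time_s: 3.15
position: [0.4533, 0.394, 0.1495]
tool_rot: [-0.0, 0.773, 0.634, 0.001]
force: [-0.7, -0.9, -0.3]
gripper_width: 0.0341
grip_force: 20.0
tx -50.59 ty 12.35 tz 2.89 turn -0.275 | t 3.15 pos [453.3 394.  149.5] yaw -11.3 F [-0.7 -0.9 -0.3] w 34.1 g 20.0
```

```bash
python3 -m creep '[{"claw":3,"tx":-2,"ty":0.5,"tz":0,"turn":0},{"claw":3,"tx":-6,"ty":1.5,"tz":0,"turn":-0.05},{"claw":3,"tx":-11,"ty":2.7,"tz":0,"turn":-0.08},{"claw":3,"tx":-16,"ty":3.9,"tz":0,"turn":-0.12},{"claw":3,"tx":-21,"ty":5.1,"tz":0,"turn":-0.16},{"claw":3,"tx":-26,"ty":6.4,"tz":0,"turn":-0.2},{"claw":3,"tx":-31,"ty":7.6,"tz":0,"turn":-0.24},{"claw":3,"tx":-36,"ty":8.8,"tz":0,"turn":-0.275}]'; python3 -m creep '[{"claw":3,"tx":-5,"ty":-0.2,"tz":0,"turn":0},{"claw":3,"tx":-9,"ty":-0.4,"tz":1,"turn":0},{"claw":3,"tx":-12,"ty":-0.5,"tz":2,"turn":0},{"claw":3,"tx":-14,"ty":-0.6,"tz":3,"turn":0},{"claw":3,"tx":-14.8,"ty":-0.6,"tz":3,"turn":0},{"claw":3,"tx":-14.8,"ty":-0.6,"tz":3,"turn":0},{"claw":3,"tx":-14.8,"ty":-0.6,"tz":3,"turn":0},{"claw":3,"tx":-14.8,"ty":-0.6,"tz":3,"turn":0}]';python3 - <<'E'
from h import *
to(475.5,-126.2,40.5,94.5)
p,d=eyes.get_image("scene");cv2.imwrite("pics/s1.png",p)
E
```

```text
time_s: 4.15
position: [0.4673, 0.0204, 0.1478]
tool_rot: [-0.0, 0.679, 0.734, -0.001]
force: [1.0, -0.1, -0.3]
gripper_width: 0.0336
grip_force: 20.0
time_s: 5.15
position: [0.4745, -0.1236, 0.1187]
tool_rot: [-0.0, 0.678, 0.735, 0.0]
force: [-0.2, -0.4, -0.4]
gripper_width: 0.0336
grip_force: 20.0
tx -0.27 ty 0.07 tz 7.82 turn 0.001 | t 5.15 pos [ 474.5 -123.6  118.7] yaw 4.6 F [-0.2 -0.4 -0.4] w 33.6 g 20.0
```

View pics/s1.png

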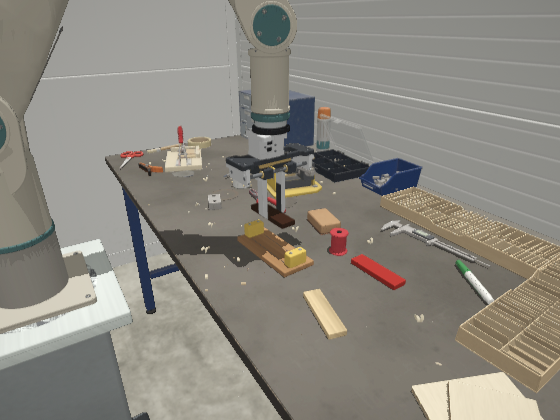

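The strip is held level above the jig near (272,212). Lowering it now.

```bash
python3 -m creep '[{"claw":3,"tx":-0.2,"ty":0.05,"tz":3,"turn":0},{"claw":3,"tx":-0.25,"ty":0.1,"tz":5.5,"turn":0},{"claw":3,"tx":-0.25,"ty":0.1,"tz":7,"turn":0},{"claw":3,"tx":-0.25,"ty":0.1,"tz":7.6,"turn":0},{"claw":3,"tx":-0.25,"ty":0.1,"tz":7.8,"turn":0},{"claw":3,"tx":-0.25,"ty":0.1,"tz":7.8,"turn":0},{"claw":3,"tx":-0.25,"ty":0.1,"tz":7.8,"turn":0},{"claw":5.5,"tx":-0.25,"ty":0.1,"tz":7.8,"turn":0}]'; python3 -m creep '[{"claw":5.5,"tx":0,"ty":0,"tz":0,"turn":0},{"claw":5.5,"tx":0,"ty":0,"tz":0,"turn":0},{"claw":5.5,"tx":0,"ty":0,"tz":-2,"turn":0},{"claw":5.5,"tx":0,"ty":0,"tz":-5,"turn":0},{"claw":7,"tx":0,"ty":0,"tz":-8,"turn":0},{"claw":7,"tx":-4,"ty":0,"tz":-8,"turn":0},{"claw":7,"tx":-8,"ty":0,"tz":-8,"turn":0},{"claw":7,"tx":-13,"ty":0,"tz":-8,"turn":0}]'; python3 -c "
from h import *
to(442.2,-358.2,80,75.9)"
```

```text
time_s: 6.2
position: [0.4759, -0.127, 0.0408]
tool_rot: [0.0, 0.679, 0.734, 0.0]
force: [0.1, -0.3, -0.1]
gripper_width: 0.0404
grip_force: 0.0
time_s: 7.2
position: [0.486, -0.2568, 0.1206]
tool_rot: [-0.0, 0.678, 0.735, 0.0]
force: [0.8, 0.4, -0.2]
gripper_width: 0.07
grip_force: 0.0
tx -9.76 ty -5.18 tz 4.05 turn 0.326 | t 7.20 pos [ 486.  -256.8  120.6] yaw 4.6 F [ 0.8  0.4 -0.2] w 70.0 g 0.0
```

```bash
python3 -m creep '[{"claw":7,"tx":-4,"ty":-2,"tz":1,"turn":0.1},{"claw":7,"tx":-7,"ty":-4,"tz":3,"turn":0.2},{"claw":7,"tx":-9.7,"ty":-5.2,"tz":4,"turn":0.326},{"claw":7,"tx":-9.8,"ty":-5.2,"tz":4,"turn":0.326},{"claw":7,"tx":-9.8,"ty":-5.2,"tz":4,"turn":0.326},{"claw":7,"tx":-9.8,"ty":-5.2,"tz":4,"turn":0.326},{"claw":7,"tx":-9.8,"ty":-5.2,"tz":4,"turn":0.326},{"claw":7,"tx":-9.8,"ty":-5.2,"tz":4,"turn":0.326}]'
python3 - <<'E'
from h import *
to(442.2,-358.2,28.5,75.9)
p,d=eyes.get_image("top")
all_(p,d,["jig"])
cv2.imwrite("pics/t2.png",cv2.resize(p[195:265,280:480],None,fx=4,fy=4))
H=cv2.cvtColor(p,cv2.COLOR_BGR2HSV); k=cv2.inRange(H,(0,60,15),(20,255,90))*1;k[:210]=0;k[255:]=0;k[:,:300]=0;k[:,370:]=0
k=cv2.morphologyEx(k,cv2.MORPH_OPEN,np.ones((3,3)))
print(rect("top",k,.024))
E
```

```text
time_s: 8.2
position: [0.442, -0.3579, 0.0807]
tool_rot: [0.0, 0.789, 0.615, 0.0]
force: [0.4, 0.5, -0.2]
gripper_width: 0.0696
grip_force: 0.0
tx -0.03 ty 0.03 tz 5.22 turn -0.001 | t 8.20 pos [ 442.  -357.9   80.7] yaw -14.1 F [ 0.4  0.5 -0.2] w 69.6 g 0.0
jig {'c': array([ 475.7, -127.8]), 'size': array([ 81.8, 195.1]), 'long_deg': 94.5} 2188 [ 6.5 13.6 42. ]
{'c': array([ 482.5, -172.4]), 'size': array([18.6, 23.9]), 'long_deg': 0.7}
```

View pics/t2.png

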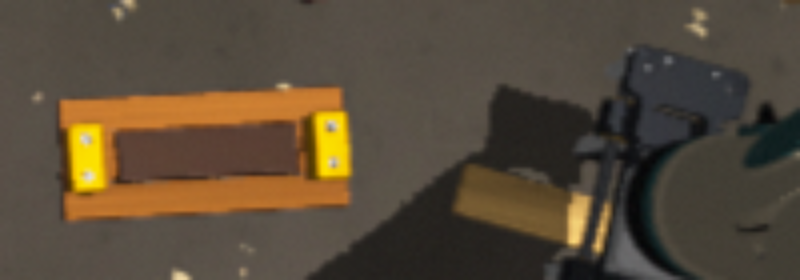

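The dark strip lies centred between the stops (crop x 117–297, rows 123–182), and the gripper straddles the light strip.

```bash
python3 -m creep '[{"claw":7,"tx":0,"ty":0,"tz":2,"turn":0},{"claw":7,"tx":0,"ty":0,"tz":4,"turn":0},{"claw":7,"tx":0,"ty":0,"tz":5.2,"turn":0},{"claw":7,"tx":0,"ty":0,"tz":5.2,"turn":0},{"claw":3,"tx":0,"ty":0,"tz":5.2,"turn":0},{"claw":3,"tx":0,"ty":0,"tz":5.2,"turn":0},{"claw":3,"tx":0,"ty":0,"tz":5.2,"turn":0},{"claw":3,"tx":0,"ty":0,"tz":5.2,"turn":0}]' 20; python3 -m creep '[{"claw":3,"tx":0,"ty":0,"tz":0,"turn":0},{"claw":3,"tx":0,"ty":0,"tz":-1,"turn":0},{"claw":3,"tx":0,"ty":0,"tz":-3,"turn":0},{"claw":3,"tx":0,"ty":0,"tz":-6,"turn":0},{"claw":3,"tx":0,"ty":0,"tz":-9,"turn":0},{"claw":3,"tx":0,"ty":0,"tz":-11,"turn":0},{"claw":3,"tx":0,"ty":0,"tz":-12,"turn":0},{"claw":3,"tx":0,"ty":0,"tz":-12,"turn":0}]'; python3 -c "
from h import *
to(475.5,-126.2,120,94.5)"
```

```text
time_s: 9.25
position: [0.4417, -0.3584, 0.0287]
tool_rot: [0.0, 0.789, 0.614, 0.0]
force: [0.3, -0.7, 1.5]
gripper_width: 0.0333
grip_force: 20.4
time_s: 10.25
position: [0.4417, -0.3585, 0.149]
tool_rot: [0.0, 0.789, 0.614, 0.0]
force: [-0.4, 0.7, -0.3]
gripper_width: 0.0337
grip_force: 20.0
tx 23.35 ty -2.43 tz 2.89 turn -0.327 | t 10.25 pos [ 441.7 -358.5  149. ] yaw -14.2 F [-0.4  0.7 -0.3] w 33.7 g 20.0
```

```bash
python3 -m creep '[{"claw":3,"tx":3,"ty":-0.3,"tz":0,"turn":-0.05},{"claw":3,"tx":8,"ty":-0.8,"tz":0,"turn":-0.12},{"claw":3,"tx":13,"ty":-1.3,"tz":0.5,"turn":-0.2},{"claw":3,"tx":18,"ty":-1.9,"tz":1.5,"turn":-0.27},{"claw":3,"tx":21.5,"ty":-2.2,"tz":2.5,"turn":-0.327},{"claw":3,"tx":23.3,"ty":-2.4,"tz":3,"turn":-0.327},{"claw":3,"tx":23.3,"ty":-2.4,"tz":3,"turn":-0.327},{"claw":3,"tx":23.3,"ty":-2.4,"tz":3,"turn":-0.327}]'; python3 -c "
from h import *
to(475.5,-126.2,53,94.5)"
```

```text
time_s: 11.25
position: [0.4754, -0.1285, 0.1186]
tool_rot: [0.001, 0.68, 0.734, -0.0]
force: [0.1, -0.3, 0.0]
gripper_width: 0.0332
grip_force: 20.0
tx 0.24 ty 0.03 tz 6.56 turn -0.002 | t 11.25 pos [ 475.4 -128.5  118.6] yaw 4.4 F [ 0.1 -0.3  0. ] w 33.2 g 20.0
```

```bash
python3 -m creep '[{"claw":3,"tx":0.1,"ty":0,"tz":2.5,"turn":0},{"claw":3,"tx":0.18,"ty":0,"tz":4.5,"turn":0},{"claw":3,"tx":0.18,"ty":0,"tz":5.8,"turn":0},{"claw":3,"tx":0.18,"ty":0,"tz":6.4,"turn":0},{"claw":3,"tx":0.18,"ty":0,"tz":6.6,"turn":0},{"claw":3,"tx":0.18,"ty":0,"tz":6.6,"turn":0},{"claw":3,"tx":0.18,"ty":0,"tz":6.6,"turn":0},{"claw":5,"tx":0.18,"ty":0,"tz":6.6,"turn":0}]'; python3 -m creep '[{"claw":5,"tx":0,"ty":0,"tz":0,"turn":0},{"claw":5,"tx":0,"ty":0,"tz":0,"turn":0},{"claw":5,"tx":0,"ty":0,"tz":-2,"turn":0},{"claw":5,"tx":0,"ty":0,"tz":-5,"turn":0},{"claw":7,"tx":0,"ty":0,"tz":-8,"turn":0},{"claw":7,"tx":-4,"ty":2,"tz":-8,"turn":0},{"claw":7,"tx":-8,"ty":5,"tz":-8,"turn":0},{"claw":7,"tx":-13,"ty":8,"tz":-8,"turn":0}]'; python3 -c "
from h import *
to(613.8,-313.8,80,91.7)"
```

```text
time_s: 12.25
position: [0.4756, -0.1248, 0.0527]
tool_rot: [0.0, 0.679, 0.735, 0.0]
force: [-0.3, -0.1, 0.8]
gripper_width: 0.0406
grip_force: 0.0
time_s: 13.25
position: [0.5665, -0.248, 0.1327]
tool_rot: [-0.0, 0.678, 0.735, 0.0]
force: [1.4, -0.2, -0.2]
gripper_width: 0.0697
grip_force: 0.0
tx -6.94 ty 4.18 tz 5.27 turn 0.051 | t 13.25 pos [ 566.5 -248.   132.7] yaw 4.6 F [ 1.4 -0.2 -0.2] w 69.7 g 0.0
```

```bash
python3 -m creep '[{"claw":7,"tx":-3,"ty":2,"tz":1,"turn":0.02},{"claw":7,"tx":-6,"ty":3.6,"tz":3,"turn":0.05},{"claw":7,"tx":-6.9,"ty":4.2,"tz":5,"turn":0.051},{"claw":7,"tx":-6.9,"ty":4.2,"tz":5.3,"turn":0.051},{"claw":7,"tx":-6.9,"ty":4.2,"tz":5.3,"turn":0.051},{"claw":7,"tx":-6.9,"ty":4.2,"tz":5.3,"turn":0.051},{"claw":7,"tx":-6.9,"ty":4.2,"tz":5.3,"turn":0.051},{"claw":7,"tx":-6.9,"ty":4.2,"tz":5.3,"turn":0.051}]'
python3 - <<'E'
from h import *
to(613.8,-313.8,28.5,91.7)
p,d=eyes.get_image("top");a=cv2.resize(p[140:260,285:445],None,fx=4,fy=4)
q,d=eyes.get_image("scene");cv2.imwrite("pics/t3.png",a);cv2.imwrite("pics/s3.png",q)
E
```

```text
time_s: 14.25
position: [0.6129, -0.3134, 0.0801]
tool_rot: [0.0, 0.697, 0.717, 0.0]
force: [0.3, -0.6, -0.3]
gripper_width: 0.0701
grip_force: 0.0
tx -0.04 ty 0.09 tz 5.16 turn -0.001 | t 14.25 pos [ 612.9 -313.4   80.1] yaw 1.6 F [ 0.3 -0.6 -0.3] w 70.1 g 0.0
```

View pics/t3.png

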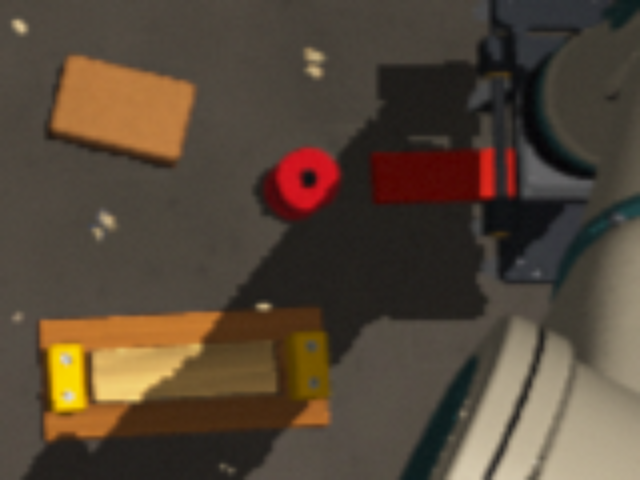

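View pics/s3.png

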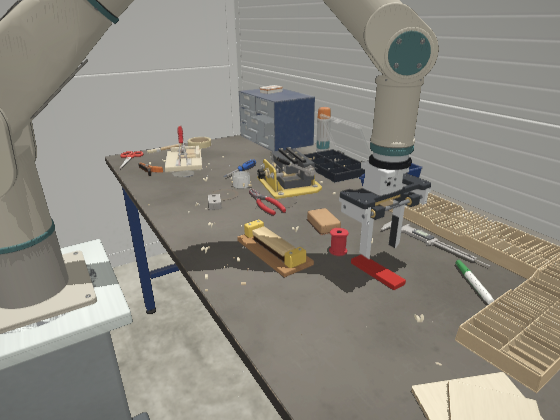

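The light strip sits on the dark one, perhaps about 3 mm toward +y (crop left edge 92, right edge 277). The gripper straddles the red strip and is clear of the spool at crop (305,180). I'll measure the light strip's offset before adding red.

```bash
python3 -m creep '[{"claw":7,"tx":0,"ty":0.05,"tz":2,"turn":0},{"claw":7,"tx":0,"ty":0.05,"tz":4,"turn":0},{"claw":7,"tx":0,"ty":0.05,"tz":5.15,"turn":0},{"claw":7,"tx":0,"ty":0.05,"tz":5.15,"turn":0},{"claw":3,"tx":0,"ty":0.05,"tz":5.15,"turn":0},{"claw":3,"tx":0,"ty":0.05,"tz":5.15,"turn":0},{"claw":3,"tx":0,"ty":0.05,"tz":5.15,"turn":0},{"claw":3,"tx":0,"ty":0.05,"tz":5.15,"turn":0}]' 20
python3 - <<'E'
from h import *
to(475.5,-126.2,150,94.5)
p,d=eyes.get_image("top")
H=cv2.cvtColor(p,cv2.COLOR_BGR2HSV)
for r in(228,232,236): print([tuple(H[r,u].tolist()) for u in list(range(302,312))], [tuple(H[r,u].tolist()) for u in list(range(348,362))])
print([tuple(H[v,330].tolist()) for v in range(218,246)])
E
```

```text
time_s: 15.35
position: [0.6133, -0.3135, 0.0281]
tool_rot: [0.0, 0.697, 0.717, 0.0]
force: [0.7, 0.5, -0.7]
gripper_width: 0.0343
grip_force: 20.0
tx 19.11 ty -13.24 tz -12.20 turn -0.051 | t 15.35 pos [ 613.3 -313.5   28.1] yaw 1.6 F [ 0.7  0.5 -0.7] w 34.3 g 20.0
[(25, 184, 240), (26, 255, 249), (25, 255, 249), (21, 255, 199), (15, 204, 126), (15, 167, 104), (19, 151, 184), (19, 144, 207), (19, 144, 212), (19, 143, 214)] [(18, 144, 92), (18, 143, 93), (18, 143, 93), (19, 145, 93), (18, 145, 93), (17, 152, 69), (13, 169, 68), (14, 180, 75), (17, 222, 77), (21, 255, 80), (22, 255, 88), (22, 255, 107), (21, 255, 116), (22, 255, 112)]
[(26, 255, 248), (26, 255, 249), (25, 255, 251), (22, 255, 220), (18, 233, 117), (15, 170, 81), (19, 145, 181), (19, 140, 210), (19, 143, 210), (19, 143, 211)] [(18, 150, 107), (18, 146, 110), (18, 148, 107), (18, 147, 109), (18, 150, 104), (19, 147, 87), (16, 163, 58), (14, 191, 60), (16, 201, 71), (21, 249, 79), (22, 255, 82), (22, 255, 103), (22, 255, 114), (22, 255, 115)]
[(26, 255, 248), (26, 255, 248), (26, 255, 250), (22, 255, 232), (20, 255, 132), (14, 173, 81), (18, 147, 181), (20, 137, 234), (21, 131, 238), (21, 132, 237)] [(18, 149, 111), (18, 147, 113), (18, 145, 114), (17, 148, 114), (19, 148, 114), (18, 145, 114), (15, 147, 71), (13, 186, 59), (14, 198, 67), (20, 248, 75), (22, 255, 80), (21, 255, 98), (21, 255, 114), (22, 255, 117)]
[(14, 164, 132), (15, 192, 179), (15, 193, 188), (15, 194, 196), (15, 197, 193), (15, 194, 189), (15, 195, 190), (15, 193, 192), (17, 164, 190), (19, 147, 187), (18, 146, 119), (18, 142, 86), (18, 144, 90), (18, 145, 93), (17, 145, 97), (18, 149, 106), (18, 145, 107), (18, 147, 111), (18, 145, 107), (19, 147, 106), (18, 143, 112), (17, 138, 70), (13, 169, 65), (14, 192, 65), (13, 182, 70), (14, 193, 70), (13, 185, 69), (14, 188, 69)]
```

Light strip centre is about 2 mm toward +y and fine across the jig, which is acceptable. Carrying on with red.

```bash
python3 -m creep '[{"claw":3,"tx":0,"ty":0,"tz":-1,"turn":0},{"claw":3,"tx":0,"ty":0,"tz":-3,"turn":0},{"claw":3,"tx":0,"ty":0,"tz":-6,"turn":0},{"claw":3,"tx":0,"ty":0,"tz":-9,"turn":0},{"claw":3,"tx":0,"ty":0,"tz":-12,"turn":0},{"claw":3,"tx":2,"ty":-1.5,"tz":-13,"turn":0},{"claw":3,"tx":5,"ty":-4,"tz":-13,"turn":0},{"claw":3,"tx":9,"ty":-6.5,"tz":-13,"turn":-0.03}]'; python3 -m creep '[{"claw":3,"tx":4,"ty":-2.5,"tz":0,"turn":0},{"claw":3,"tx":7.5,"ty":-5,"tz":1,"turn":0},{"claw":3,"tx":9.5,"ty":-6.2,"tz":2,"turn":-0.02},{"claw":3,"tx":10,"ty":-6.5,"tz":3,"turn":-0.02},{"claw":3,"tx":10,"ty":-6.5,"tz":3,"turn":-0.02},{"claw":3,"tx":10,"ty":-6.5,"tz":3,"turn":-0.02},{"claw":3,"tx":10,"ty":-6.5,"tz":3,"turn":-0.02},{"claw":3,"tx":10,"ty":-6.5,"tz":3,"turn":-0.02}]';python3 -c "
from h import *
to(475.5,-127,64.5,94.5)"
```

```text
time_s: 16.4
position: [0.5453, -0.2257, 0.1598]
tool_rot: [0.001, 0.687, 0.727, 0.0]
force: [0.3, 0.5, -0.1]
gripper_width: 0.034
grip_force: 19.9
time_s: 17.4
position: [0.4753, -0.1298, 0.1281]
tool_rot: [0.0, 0.679, 0.734, 0.0]
force: [0.4, -1.0, 0.2]
gripper_width: 0.0338
grip_force: 19.9
tx 0.28 ty 0.04 tz 6.36 turn -0.001 | t 17.40 pos [ 475.3 -129.8  128.1] yaw 4.4 F [ 0.4 -1.   0.2] w 33.8 g 19.9
```

```bash
python3 -m creep '[{"claw":3,"tx":0.2,"ty":0,"tz":2.5,"turn":0},{"claw":3,"tx":0.28,"ty":0,"tz":4.5,"turn":0},{"claw":3,"tx":0.28,"ty":0,"tz":5.5,"turn":0},{"claw":3,"tx":0.28,"ty":0,"tz":6,"turn":0},{"claw":3,"tx":0.28,"ty":0,"tz":6,"turn":0},{"claw":3,"tx":0.28,"ty":0,"tz":6,"turn":0},{"claw":3,"tx":0.28,"ty":0,"tz":6,"turn":0},{"claw":3,"tx":0.28,"ty":0,"tz":6,"turn":0}]';python3 -c "
from h import *
to(475.5,-127,64.3,94.5)"
```

```text
time_s: 18.4
position: [0.4749, -0.1265, 0.0683]
tool_rot: [0.0, 0.679, 0.734, 0.0]
force: [-0.9, -0.1, -0.3]
gripper_width: 0.034
grip_force: 19.9
tx -0.05 ty 0.05 tz 0.40 turn -0.000 | t 18.40 pos [ 474.9 -126.5   68.3] yaw 4.5 F [-0.9 -0.1 -0.3] w 34.0 g 19.9
```

```bash
python3 -m creep '[{"claw":3,"tx":0,"ty":0.03,"tz":0.2,"turn":0},{"claw":3,"tx":0,"ty":0.03,"tz":0.4,"turn":0},{"claw":3,"tx":0,"ty":0.03,"tz":0.4,"turn":0},{"claw":3,"tx":0,"ty":0.03,"tz":0.4,"turn":0},{"claw":5,"tx":0,"ty":0.03,"tz":0.4,"turn":0},{"claw":5,"tx":0,"ty":0.03,"tz":0.4,"turn":0},{"claw":5,"tx":0,"ty":0.03,"tz":0.4,"turn":0},{"claw":5,"tx":0,"ty":0.03,"tz":0.4,"turn":0}]'; python3 -m creep '[{"claw":5,"tx":0,"ty":0,"tz":-1,"turn":0},{"claw":5,"tx":0,"ty":0,"tz":-3,"turn":0},{"claw":5,"tx":0,"ty":0,"tz":-6,"turn":0},{"claw":9,"tx":0,"ty":2,"tz":-8,"turn":0},{"claw":9,"tx":2,"ty":6,"tz":-8,"turn":0},{"claw":9,"tx":4,"ty":11,"tz":-8,"turn":0},{"claw":9,"tx":5,"ty":15,"tz":-8,"turn":0},{"claw":9,"tx":5,"ty":17,"tz":-8,"turn":0}]'; python3 -c "
from h import *
to(650.3,-81.4,80,77)"
```

```text
time_s: 19.4
position: [0.475, -0.1265, 0.0639]
tool_rot: [-0.0, 0.679, 0.734, -0.0]
force: [-0.1, 0.7, 0.0]
gripper_width: 0.0496
grip_force: 0.0
time_s: 20.4
position: [0.6427, -0.0611, 0.1445]
tool_rot: [0.0, 0.678, 0.735, 0.001]
force: [-0.1, -0.1, 0.4]
gripper_width: 0.0898
grip_force: 0.0
tx -2.09 ty 0.58 tz 6.45 turn 0.308 | t 20.40 pos [642.7 -61.1 144.5] yaw 4.7 F [-0.1 -0.1  0.4] w 89.8 g 0.0
```

```bash
python3 -m creep '[{"claw":9,"tx":-1,"ty":0.4,"tz":2,"turn":0.12},{"claw":9,"tx":-2,"ty":0.6,"tz":4,"turn":0.25},{"claw":9,"tx":-2.2,"ty":0.6,"tz":5.5,"turn":0.308},{"claw":9,"tx":-2.2,"ty":0.6,"tz":6.4,"turn":0.308},{"claw":9,"tx":-2.2,"ty":0.6,"tz":6.4,"turn":0.308},{"claw":9,"tx":-2.2,"ty":0.6,"tz":6.4,"turn":0.308},{"claw":9,"tx":-2.2,"ty":0.6,"tz":6.4,"turn":0.308},{"claw":9,"tx":-2.2,"ty":0.6,"tz":6.4,"turn":0.308}]'
python3 - <<'E'
from h import *
to(651.1,-82.8,33,77)
p,d=eyes.get_image("top");cv2.imwrite("pics/t4.png",cv2.resize(p[140:260,265:395],None,fx=4,fy=4))
H=cv2.cvtColor(p,cv2.COLOR_BGR2HSV);k=cv2.inRange(H,(0,180,60),(7,255,255));k[:205]=0;k[260:]=0;k[:,:285]=0;k[:,380:]=0
print(rect("top",k,.048))
E
```

```text
time_s: 21.4
position: [0.6486, -0.0848, 0.0805]
tool_rot: [0.0, 0.784, 0.621, 0.0]
force: [-0.8, -0.2, 0.0]
gripper_width: 0.09
grip_force: 0.0
tx 0.25 ty 0.19 tz 4.75 turn -0.003 | t 21.40 pos [648.6 -84.8  80.5] yaw -13.2 F [-0.8 -0.2  0. ] w 90.0 g 0.0
{'c': array([ 478.2, -160.9]), 'size': array([34.7, 53. ]), 'long_deg': 95.5}
```

View pics/t4.png

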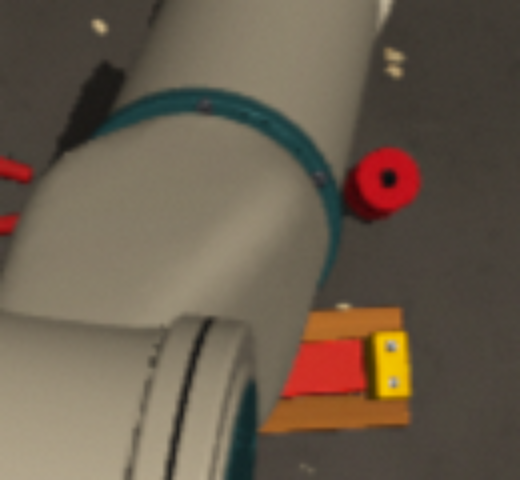

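The arm hides most of the jig, but the red strip's right end (crop 365,370) sits where expected beside the stop. Grasping the cork.

```bash
python3 -m creep '[{"claw":9,"tx":0.2,"ty":0.2,"tz":2,"turn":0},{"claw":9,"tx":0.2,"ty":0.2,"tz":3.7,"turn":0},{"claw":9,"tx":0.2,"ty":0.2,"tz":4.75,"turn":0},{"claw":9,"tx":0.2,"ty":0.2,"tz":4.75,"turn":0},{"claw":5,"tx":0.2,"ty":0.2,"tz":4.75,"turn":0},{"claw":5,"tx":0.2,"ty":0.2,"tz":4.75,"turn":0},{"claw":5,"tx":0.2,"ty":0.2,"tz":4.75,"turn":0},{"claw":5,"tx":0.2,"ty":0.2,"tz":4.75,"turn":0}]' 20; python3 -m creep '[{"claw":5,"tx":0,"ty":0,"tz":0,"turn":0},{"claw":5,"tx":0,"ty":0,"tz":-1,"turn":0},{"claw":5,"tx":0,"ty":0,"tz":-3,"turn":0},{"claw":5,"tx":0,"ty":0,"tz":-6,"turn":0},{"claw":5,"tx":0,"ty":0,"tz":-9,"turn":0},{"claw":5,"tx":0,"ty":0,"tz":-11,"turn":0},{"claw":5,"tx":0,"ty":0,"tz":-12,"turn":0},{"claw":5,"tx":0,"ty":0,"tz":-12,"turn":0}]'; python3 -c "
from h import *
to(475.5,-127,150,94.5)"
```

```text
time_s: 22.45
position: [0.6509, -0.0834, 0.0328]
tool_rot: [0.0, 0.784, 0.621, 0.0]
force: [-0.2, 0.8, 1.9]
gripper_width: 0.0551
grip_force: 19.9
time_s: 23.45
position: [0.6512, -0.0834, 0.1536]
tool_rot: [0.001, 0.784, 0.621, 0.001]
force: [0.4, -0.1, -1.4]
gripper_width: 0.0545
grip_force: 19.9
tx -8.25 ty -16.11 tz 0.33 turn -0.308 | t 23.45 pos [651.2 -83.4 153.6] yaw -13.2 F [ 0.4 -0.1 -1.4] w 54.5 g 19.9
```

```bash
python3 -m creep '[{"claw":5,"tx":-1,"ty":-2,"tz":0,"turn":-0.04},{"claw":5,"tx":-3,"ty":-6,"tz":0,"turn":-0.1},{"claw":5,"tx":-5,"ty":-10,"tz":0,"turn":-0.18},{"claw":5,"tx":-7,"ty":-14,"tz":0,"turn":-0.26},{"claw":5,"tx":-8.1,"ty":-15.8,"tz":0,"turn":-0.308},{"claw":5,"tx":-8.2,"ty":-16.1,"tz":0,"turn":-0.308},{"claw":5,"tx":-8.2,"ty":-16.1,"tz":0,"turn":-0.308},{"claw":5,"tx":-8.2,"ty":-16.1,"tz":0,"turn":-0.308}]'; python3 -c "
from h import *
to(475.5,-127,85,94.5)"
```

```text
time_s: 24.45
position: [0.4765, -0.1261, 0.1522]
tool_rot: [0.0, 0.679, 0.734, 0.0]
force: [-0.9, 0.2, -0.6]
gripper_width: 0.0547
grip_force: 19.9
tx -0.09 ty -0.11 tz 6.72 turn 0.000 | t 24.45 pos [ 476.5 -126.1  152.2] yaw 4.5 F [-0.9  0.2 -0.6] w 54.7 g 19.9
```

```bash
python3 -m creep '[{"claw":5,"tx":-0.05,"ty":-0.05,"tz":2,"turn":0},{"claw":5,"tx":-0.05,"ty":-0.1,"tz":4,"turn":0},{"claw":5,"tx":-0.05,"ty":-0.1,"tz":6,"turn":0},{"claw":5,"tx":-0.05,"ty":-0.1,"tz":6.7,"turn":0},{"claw":5,"tx":-0.05,"ty":-0.1,"tz":6.7,"turn":0},{"claw":5,"tx":-0.05,"ty":-0.1,"tz":6.7,"turn":0},{"claw":5,"tx":-0.05,"ty":-0.1,"tz":6.7,"turn":0},{"claw":5,"tx":-0.05,"ty":-0.1,"tz":6.7,"turn":0}]'
python3 - <<'E'
from h import *
to(475.5,-127,81.2,94.5)
q,d=eyes.get_image("scene");cv2.imwrite("pics/s5.png",cv2.resize(q[160:310,180:380],None,fx=4,fy=4))
E
```

```text
time_s: 25.45
position: [0.4746, -0.1271, 0.0859]
tool_rot: [0.0, 0.679, 0.734, 0.0]
force: [0.1, -0.2, -0.3]
gripper_width: 0.0545
grip_force: 19.9
tx 0.01 ty 0.09 tz 0.47 turn -0.001 | t 25.45 pos [ 474.6 -127.1   85.9] yaw 4.5 F [ 0.1 -0.2 -0.3] w 54.5 g 19.9
```

View pics/s5.png

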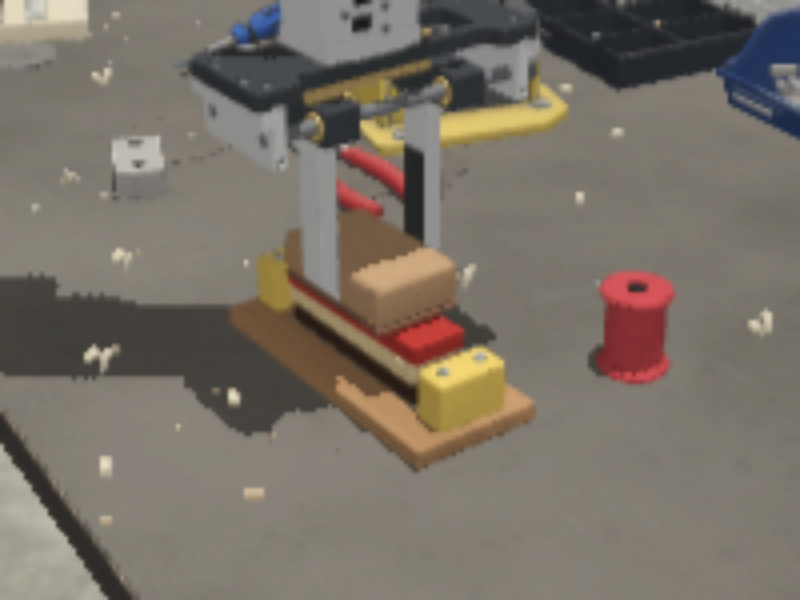

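The strips are stacked neatly and the cork is poised level just above the red strip, so I'll release it.

```bash
python3 -m creep '[{"claw":5,"tx":0,"ty":0.06,"tz":0.2,"turn":0},{"claw":5,"tx":0,"ty":0.06,"tz":0.45,"turn":0},{"claw":5,"tx":0,"ty":0.06,"tz":0.45,"turn":0},{"claw":5,"tx":0,"ty":0.06,"tz":0.45,"turn":0},{"claw":7.5,"tx":0,"ty":0.06,"tz":0.45,"turn":0},{"claw":7.5,"tx":0,"ty":0.06,"tz":0.45,"turn":0},{"claw":7.5,"tx":0,"ty":0.06,"tz":0.45,"turn":0},{"claw":7.5,"tx":0,"ty":0.06,"tz":0.45,"turn":0}]'; python3 -m creep '[{"claw":7.5,"tx":0,"ty":0,"tz":-1,"turn":0},{"claw":7.5,"tx":0,"ty":0,"tz":-3,"turn":0},{"claw":7.5,"tx":0,"ty":0,"tz":-6,"turn":0},{"claw":7,"tx":0,"ty":0,"tz":-8,"turn":0},{"claw":7,"tx":5,"ty":0,"tz":-8,"turn":0},{"claw":7,"tx":11,"ty":0,"tz":-8,"turn":0},{"claw":7,"tx":17,"ty":0,"tz":-8,"turn":0},{"claw":7,"tx":23,"ty":0,"tz":-8,"turn":0}]'; python3 -c "
from h import *
to(463.6,182.5,90,70.5)"
```

```text
time_s: 26.5
position: [0.4749, -0.127, 0.081]
tool_rot: [0.0, 0.679, 0.734, 0.0]
force: [0.5, -0.4, 1.1]
gripper_width: 0.0748
grip_force: 0.0
time_s: 27.5
position: [0.4569, 0.1041, 0.1618]
tool_rot: [0.0, 0.679, 0.734, 0.001]
force: [0.6, -0.7, -0.9]
gripper_width: 0.0698
grip_force: 0.0
tx 7.76 ty 1.26 tz 7.18 turn 0.418 | t 27.50 pos [456.9 104.1 161.8] yaw 4.4 F [ 0.6 -0.7 -0.9] w 69.8 g 0.0
```

```bash
python3 -m creep '[{"claw":7,"tx":4,"ty":0.6,"tz":2,"turn":0.15},{"claw":7,"tx":7,"ty":1.1,"tz":4,"turn":0.3},{"claw":7,"tx":7.7,"ty":1.2,"tz":6,"turn":0.418},{"claw":7,"tx":7.7,"ty":1.2,"tz":7,"turn":0.418},{"claw":7,"tx":7.7,"ty":1.2,"tz":7.2,"turn":0.418},{"claw":7,"tx":7.7,"ty":1.2,"tz":7.2,"turn":0.418},{"claw":7,"tx":7.7,"ty":1.2,"tz":7.2,"turn":0.418},{"claw":7,"tx":7.7,"ty":1.2,"tz":7.2,"turn":0.418}]'
python3 - <<'E'
from h import *
to(463.6,182.5,30,70.5)
p,d=eyes.get_image("top");cv2.imwrite("pics/t6.png",cv2.resize(p[130:270,190:390],None,fx=4,fy=4))
H=cv2.cvtColor(p,cv2.COLOR_BGR2HSV)
k=cv2.inRange(H,(3,80,60),(20,255,255));k[:205]=0;k[260:]=0;k[:,:285]=0;k[:,380:]=0
X=pcd("top",d);m=(k>0)&(X[...,2]>.065);print(rect("top",m,.0745),np.median(X[m][:,2]))
E
```

```text
time_s: 28.5
position: [0.4633, 0.1798, 0.0895]
tool_rot: [0.0, 0.817, 0.577, 0.0]
force: [0.1, 0.1, -1.0]
gripper_width: 0.0702
grip_force: 0.0
tx 0.26 ty -0.06 tz 5.95 turn 0.000 | t 28.50 pos [463.3 179.8  89.5] yaw -19.5 F [ 0.1  0.1 -1. ] w 70.2 g 0.0
{'c': array([ 474.9, -123.5]), 'size': array([54.7, 90.2]), 'long_deg': 95.3} 0.07333698379068898
```

View pics/t6.png

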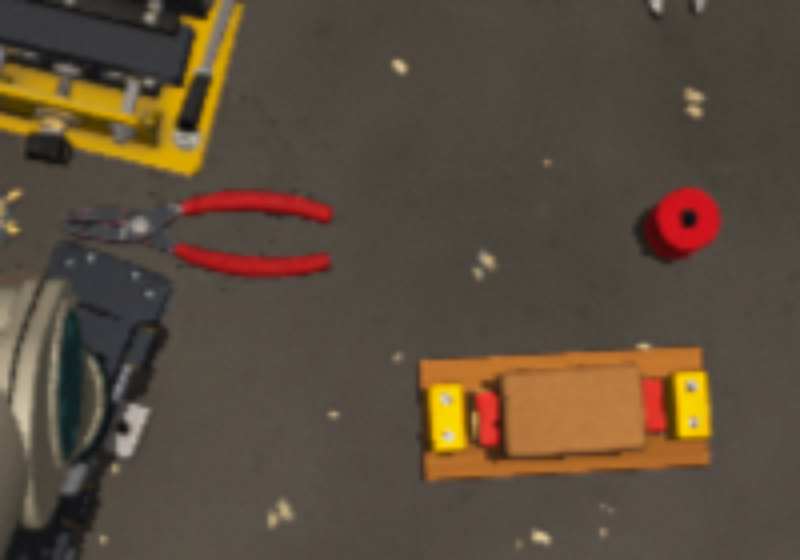

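The cork lies flat, aligned and about 2 mm from centre (crop 575,410). The gripper straddles the steel (130,430), and the pliers are well below the gripper body.

```bash
python3 -m creep '[{"claw":7,"tx":0.2,"ty":-0.05,"tz":2.5,"turn":0},{"claw":7,"tx":0.2,"ty":-0.05,"tz":4.5,"turn":0},{"claw":7,"tx":0.2,"ty":-0.05,"tz":5.9,"turn":0},{"claw":7,"tx":0.2,"ty":-0.05,"tz":5.9,"turn":0},{"claw":3,"tx":0.2,"ty":-0.05,"tz":5.9,"turn":0},{"claw":3,"tx":0.2,"ty":-0.05,"tz":5.9,"turn":0},{"claw":3,"tx":0.2,"ty":-0.05,"tz":5.9,"turn":0},{"claw":3,"tx":0.2,"ty":-0.05,"tz":5.9,"turn":0}]' 35; python3 -m creep '[{"claw":3,"tx":0,"ty":0,"tz":0,"turn":0},{"claw":3,"tx":0,"ty":0,"tz":-1,"turn":0},{"claw":3,"tx":0,"ty":0,"tz":-3,"turn":0},{"claw":3,"tx":0,"ty":0,"tz":-6,"turn":0},{"claw":3,"tx":0,"ty":0,"tz":-9,"turn":0},{"claw":3,"tx":0,"ty":0,"tz":-12,"turn":0},{"claw":3,"tx":0,"ty":0,"tz":-14,"turn":0},{"claw":3,"tx":0,"ty":0,"tz":-14,"turn":0}]'; python3 -c "
from h import *
to(475.5,-126.2,165,94.5)"
```

```text
time_s: 29.55
position: [0.4633, 0.1821, 0.0302]
tool_rot: [0.0, 0.817, 0.577, 0.0]
force: [0.0, -0.4, 2.3]
gripper_width: 0.0347
grip_force: 35.0
time_s: 30.55
position: [0.4636, 0.1823, 0.1712]
tool_rot: [0.0, 0.816, 0.577, 0.001]
force: [0.1, 0.7, -3.4]
gripper_width: 0.0347
grip_force: 35.0
tx -28.69 ty 11.40 tz 0.59 turn -0.418 | t 30.55 pos [463.6 182.3 171.2] yaw -19.5 F [ 0.1  0.7 -3.4] w 34.7 g 35.0
```

```bash
python3 -m creep '[{"claw":3,"tx":-2,"ty":0.8,"tz":0,"turn":-0.03},{"claw":3,"tx":-6,"ty":2.4,"tz":0,"turn":-0.09},{"claw":3,"tx":-11,"ty":4.4,"tz":0,"turn":-0.16},{"claw":3,"tx":-16,"ty":6.4,"tz":0,"turn":-0.24},{"claw":3,"tx":-21,"ty":8.4,"tz":0,"turn":-0.31},{"claw":3,"tx":-25,"ty":10,"tz":0,"turn":-0.38},{"claw":3,"tx":-27.7,"ty":11,"tz":0,"turn":-0.418},{"claw":3,"tx":-28.7,"ty":11.4,"tz":0,"turn":-0.418}]';python3 -m creep '[{"claw":3,"tx":0,"ty":0,"tz":2,"turn":0},{"claw":3,"tx":0,"ty":0,"tz":4,"turn":0},{"claw":3,"tx":0,"ty":0,"tz":5,"turn":0},{"claw":3,"tx":0,"ty":0,"tz":5,"turn":0},{"claw":3,"tx":0,"ty":0,"tz":5,"turn":0},{"claw":3,"tx":0,"ty":0,"tz":5,"turn":0},{"claw":3,"tx":0,"ty":0,"tz":5,"turn":0},{"claw":3,"tx":0,"ty":0,"tz":5,"turn":0}]'; python3 -c "
from h import *
to(475.5,-126.2,105,94.5)"
```

```text
time_s: 31.55
position: [0.4738, -0.1284, 0.1691]
tool_rot: [-0.001, 0.68, 0.733, -0.001]
force: [0.3, 0.0, -3.6]
gripper_width: 0.0349
grip_force: 35.0
time_s: 32.55
position: [0.475, -0.1266, 0.1202]
tool_rot: [0.0, 0.679, 0.734, 0.0]
force: [-0.4, -0.6, -3.7]
gripper_width: 0.0347
grip_force: 35.0
tx 0.04 ty 0.05 tz 1.52 turn -0.001 | t 32.55 pos [ 475.  -126.6  120.2] yaw 4.5 F [-0.4 -0.6 -3.7] w 34.7 g 35.0
```

```bash
python3 -m creep '[{"claw":3,"tx":0,"ty":0.03,"tz":0.5,"turn":0},{"claw":3,"tx":0,"ty":0.03,"tz":1,"turn":0},{"claw":3,"tx":0,"ty":0.03,"tz":1.3,"turn":0},{"claw":3,"tx":0,"ty":0.03,"tz":1.5,"turn":0},{"claw":3,"tx":0,"ty":0.03,"tz":1.53,"turn":0},{"claw":3,"tx":0,"ty":0.03,"tz":1.53,"turn":0},{"claw":3,"tx":0,"ty":0.03,"tz":1.53,"turn":0},{"claw":3,"tx":0,"ty":0.03,"tz":1.53,"turn":0}]';python3 -m creep '[{"claw":5,"tx":0,"ty":0,"tz":0,"turn":0},{"claw":5,"tx":0,"ty":0,"tz":0,"turn":0},{"claw":5,"tx":0,"ty":0,"tz":0,"turn":0},{"claw":5,"tx":0,"ty":0,"tz":-1,"turn":0},{"claw":5,"tx":0,"ty":0,"tz":-3,"turn":0},{"claw":5,"tx":0,"ty":0,"tz":-6,"turn":0},{"claw":5,"tx":0,"ty":0,"tz":-9,"turn":0},{"claw":5,"tx":0,"ty":0,"tz":-12,"turn":0}]'; python3 -m creep '[{"claw":5,"tx":4,"ty":0,"tz":0,"turn":0},{"claw":5,"tx":9,"ty":0,"tz":0,"turn":0},{"claw":5,"tx":14,"ty":0,"tz":0,"turn":0},{"claw":5,"tx":19,"ty":0,"tz":0,"turn":0},{"claw":5,"tx":24,"ty":0,"tz":0,"turn":0},{"claw":5,"tx":28,"ty":0,"tz":0,"turn":0},{"claw":5,"tx":30,"ty":0,"tz":0,"turn":0},{"claw":5,"tx":30,"ty":0,"tz":0,"turn":0}]'
python3 - <<'E'
from h import *
p,d=eyes.get_image("top");q,_=eyes.get_image("scene")
cv2.imwrite("pics/f.png",np.hstack([cv2.resize(p[195:270,280:380],(400,300)),cv2.resize(q[205:280,225:325],(400,300))]))
H=cv2.cvtColor(p,cv2.COLOR_BGR2HSV);X=pcd("top",d);m=(X[...,2]>.088)&(H[...,1]<70);m[:205]=0;m[260:]=0;m[:,:285]=0;m[:,380:]=0
print(rect("top",m,.0965),np.median(X[m][:,2]))
E
```

```text
time_s: 33.55
position: [0.4753, -0.1266, 0.1047]
tool_rot: [0.0, 0.679, 0.734, 0.0]
force: [0.0, 0.1, -2.6]
gripper_width: 0.0349
grip_force: 35.0
time_s: 34.55
position: [0.4751, -0.1266, 0.2263]
tool_rot: [0.0, 0.679, 0.734, 0.0]
force: [0.8, 0.1, -0.2]
gripper_width: 0.0503
grip_force: 0.0
time_s: 35.55
position: [0.4516, 0.174, 0.2251]
tool_rot: [-0.0, 0.678, 0.735, 0.0]
force: [-0.3, -1.1, 0.2]
gripper_width: 0.0501
grip_force: 0.0
{'c': array([ 475.5, -125.9]), 'size': array([34.2, 59.7]), 'long_deg': 94.3} 0.09577417221507023
```

View pics/f.png

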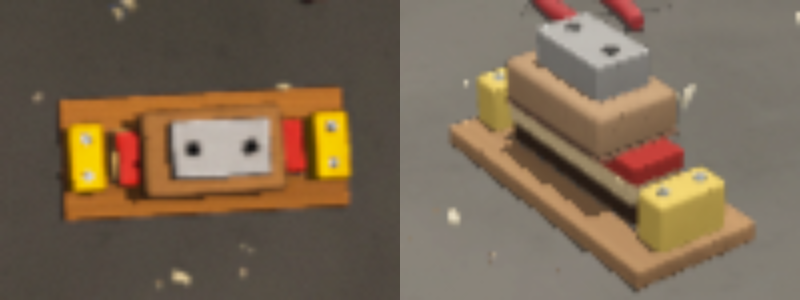

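The stack is complete, level and centred. The steel is at (475.5, -125.9) mm against the jig at (475.5, -126.2), and the arm is clear.

```bash
python3 -c "
from station import bot
print(bot.finish_job())"
```

```text
the job is handed in; nothing more can be done
None
```

The stack is built and handed in: dark, light, red, cork and steel in that order, each let go before the next, every measured piece within about 3 mm of the bed centre, and the spool, tin and pliers untouched (about 36 s of the 128 s used).

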